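# Close up a printer drive housing: sleeve on the shaft, cover on, pressed home

## Task

Close up the black drive housing: slide the white sleeve over the steel shaft inside it, down to the floor, then lay the grey cover in the housing's mouth so that it rests on the two raised orange clips, and let go of it. Then press the cover down over both clips until they are fully home and the cover lies flush with the aluminium rim all round. Leave the other things on the bench where they are.

Things in the scene. Friction and masses are not known exactly. Their poses are not given: they have to be found in the camera images.
- housing: Open-topped black box with a bright aluminium rim, fixed to the bench. Outside 218 (its x) x 138 (its y) x 99 mm high; mouth and inside 198 x 118 mm, the top 5 mm of the mouth bevelled outwards; inner floor 10 mm above the bench. Origin: centre of its underside; x along its length, z up. The shaft stands in its middle, an orange clip at each end.
- shaft_foot (a point): Foot of the upright steel shaft, on its axis at the housing's inner floor (10 mm above the bench). Shaft: 24 mm diameter, 66 mm tall, its top 6 mm tapered to 14 mm. Axes as the housing's.
- shaft_top (a point): Top of that shaft, on its axis, 76 mm above the bench and 23 mm below the rim.
- sleeve: White plastic tube standing on end on the bench, 48 mm outside and 30 mm inside diameter, 60 mm tall, about 0.09 kg. Origin: centre of its lower end; z along its axis. When fully down on the shaft its lower end is on the housing's inner floor.
- cover: Grey plate 190 (its x) x 110 (its y) x 14 mm, 0.22 kg, with a blue grip rib on its middle: 80 mm along x, 20 mm wide, 14 to 46 mm above the origin. Orange dots 76 mm from the middle mark where to press. Origin: centre of its underside; z up. Fits the mouth either way round, 4 mm to spare each side; underside 93 mm above the bench on raised clips, 85 mm when home, its top then level with the rim.
- clip_near_press (a point): Point at rim height (99 mm above the bench) over the clip at the housing's -x end: press the cover down here. The clip's flat orange top is 24 mm along the housing's x by 60 mm along y, centred 78 mm from the housing's middle, 93 mm above the bench when raised and 85 mm when home.
- clip_far_press (a point): The same over the clip at the housing's +x end.
- clip_near (a joint): How far the clip at the housing's -x end is pushed down, m: 0 raised, 0.008 fully home. It is stiff (about 8 N to move it) and stays where it is pushed.
- clip_far (a joint): The same for the clip at the housing's +x end.
- roller_a: Bystander: black rubber roller with two steel end brackets, 140 x 30 x 28 mm, lying at the back, left of the middle. Origin: centre of its underside; x along its length.
- roller_b: Bystander: the same kind of roller, lying at the back in the middle.
- driver: Bystander: screwdriver with orange handle, 190 mm long, 26 mm thick, lying at the back right. Origin under its middle; x towards its tip.
- frame: Bystander: flat aluminium frame 160 (x) x 110 (y) x 12 mm, lying at the left side. Origin: centre of its underside.
- tray: Bystander: blue two-part tray 160 (x) x 120 (y) x 50 mm with small parts, at the right side. Origin: centre of its underside.
- oiler: Bystander: clear bottle with red cap, 56 mm diameter, 120 mm tall, at the right side. Origin: centre of its underside.

How it is judged:
On the way, in this order (a step that is already met when the one before it is completed fails the run):
1. the sleeve is over the shaft, down on the housing's floor, and let go (horizontal distance between sleeve and shaft_foot below 0.006 m and z of sleeve in the frame of shaft_foot below 0.005 m and angle between sleeve's own z axis and vertical below 0.1 rad and contact force between the fingers and sleeve below 0.1 N), for 0.2 s.
2. the cover lies in the mouth on both clips, let go, the clips still raised (pushed down less than 4 mm) (horizontal distance between cover and housing below 0.01 m and angle between the x axis of cover and the x axis of housing, either way round below 0.09 rad and z of cover in the frame of housing between 0.0875 and 0.0965 m and angle between cover's own z axis and vertical below 0.04 rad and value of joint each of clip_near, clip_far below 0.004 m and contact force between the fingers and cover below 0.1 N), for 0.2 s.
3. both clips are pushed fully home under the cover (horizontal distance between cover and housing below 0.01 m and angle between the x axis of cover and the x axis of housing, either way round below 0.09 rad and value of joint each of clip_near, clip_far above 0.0062 m and z of cover in the frame of housing below 0.0873 m), for 0.1 s.
At the end, for the whole second after the job is handed in: Sleeve on the shaft: within 6 mm of its axis, 5 mm of the floor, upright to 0.1 rad. Cover in the mouth, at rest, within 10 mm and 0.09 rad of true, tilted under 0.025 rad, underside less than 87.3 mm above the housing's (home: 85). Both clips down more than 6.2 of 8 mm (all of step 3 and horizontal distance between sleeve and shaft_foot below 0.006 m and z of sleeve in the frame of shaft_foot below 0.005 m and angle between sleeve's own z axis and vertical below 0.1 rad and angle between cover's own z axis and vertical below 0.025 rad and linear speed of cover below 0.02 m/s); the robot touches nothing.
It fails at once if one of the other things on the bench (rollers, screwdriver, frame, tray, bottle) is moved by more than 30 mm (distance of any of roller_a, roller_b, driver, frame, tray, oiler from where it was at the start of the episode above 0.03 m).
It also fails if it takes over 72 s, if anything falls off the work surface, if the arm or the gripper's body presses on something with over 40 N, if the wrist force passes 120 N, or if a joint passes its speed limit or range.

## Robot

A 7-joint arm with a two-finger parallel gripper is mounted at the origin on the work surface. World frame = base frame: x ahead of the robot, y to its left, z up, the work surface at z = 0. Lengths are in m, angles in rad, forces in N, time in s.
With the tool pointing down it reaches from about 0.4 to 0.85 m from the base axis. Payload 4.4 kg.
Tool frame: the origin (TCP) lies at the very end of the fingers, on their centre line; the grasp point (between the pads) lies 19 mm behind it; x points along the fingers, y is the direction in which the jaws open and shut, and the axes are right-handed (so a half turn about x gives the same grasp; the last joint's range is limited). The gripper opens to 94 mm and grips with 3 to 60 N. Pads are 16 mm wide; open, the fingers measure 119 mm over their backs; the gripper's body (75 mm by 177 mm) begins 78 mm behind the grasp point.
Start: joints at [1.122, 0.628, 0.038, 1.517, -0.027, 0.996, -0.02], TCP at [0.243, -0.603, 0.205] pointing down, gripper open.
Joint ranges: [-3.06, 3.06], [-0.37, 2.12], [-1.25, 1.32], [0.18, 2.47], [-1.1, 4.24], [0.23, 1.98], [-2.94, 2.94]. Speed limits (rad/s): [2.57, 2.57, 3.14, 3.14, 3.14, 3.14, 3.14].

## Interface

Orientations are given as a unit quaternion [x, y, z, w].
In Python, from bench import sensors, cams, workorder, models gives the robot as it stands. The module is installed in compiled form; this text tells all that it offers.
- The arm moves only by the shell command python3 -m handwheel 'ROWS' [OPENING] [FORCE]. ROWS is a JSON object of lists of equal length, an entry for each row: "dp": the shift along the tool's x, y, z in cm, a list of three; "spin": the turn about the tool's x in degrees. A call has 1 to 12 rows; each row is the pose to reach, as a shift and turn from the pose commanded when the call began, along the tool's axes at that moment; what a row does not reach only later rows make up. A row lasts 1/8 s, in which the tool goes at most 62.5 mm and 10.7 degrees, less where a joint would pass 70% of its speed; a pose out of reach is approached as far as the arm can. A call with a gripper value outside its range is refused whole. OPENING is the finger opening in cm, from 0 to 9.4, set as the call begins (- or left out, the last holds). The fingers move at their own pace and stop on an object; FORCE is the grip in N (left out, the last holds). Time passes only in rows, so rows that repeat a pose let the fingers close. It gives the time, the measured TCP pose, the force and the opening at its end, in the units of the state.
- sensors.get_state(): the state, without advancing time (a new reading comes with each control period).
- cams.snapshot(name): name is "scene" or "top" or "wrist"; returns a dict with "color" (480x640x3 uint8, blue, green, red), "vertical_fov" (degrees; the focal length in pixels is half the picture's height over the tangent of half this angle, whatever the lens; pixels are square), "cx", "cy" (the principal point, pixels), "eye" and "rotation" of the camera in the world. Camera axes: x right, y down, z forward; pixel columns grow to the right and rows downward; lengths in m; the calibration is good to about 2 mm. The wrist camera is an equidistant fisheye: a pixel r from the principal point sees the ray r / f radians off the axis. A picture is of the moment at which its call begins. There is no depth.
- workorder.hand_in(): hands the job in, once; it reports no verdict.
Trained networks look in the newest picture that a camera, given by its name, has taken for a name from the list of things; names that differ only in an ending like _2 or _b are one class to them, and where a whole thing is asked for, a point or a joint stands for the part that bears it (a point fixed in the world has none). Each returns a list of dicts, best first, with "p" (0 to 1); they miss things now and then, are a little off and sometimes report something else, mostly with a low value. They report only what shows in the picture. A call takes as long as a camera call.
- models.masks_of(camera, thing): "pixels" (480x640 bool, what is visible of it) and "xy" ([column, row] in pixels, amid what is visible of it).
The state is a dict: "time_s": time; "joint_pos": joint angles; "joint_vel": joint speeds; "joint_torque": joint torques, N m; "position": TCP position; "eef_rot": TCP orientation; "wrist_force": force on the tool from outside, world axes, zero at the start; "torque": the same for the moment, N m; "gripper_width": finger opening in m.
Only numpy, scipy, OpenCV 4.12 (cv2) and the standard library are available. Lean on these libraries where they do the work, as an engineer would, in place of code of your own. Each camera call takes 0.05 s, during which the arm holds its last target. There are 200 camera calls.

## Working session

There is one attempt and no reset: what is moved stays moved. The work goes in short steps, Python scripts to look and compute and a shell command to move; the robot and the scene stay as the last step left them, time stands still between calls to the robot, and variables do not carry over. Pictures are saved under pics/ and viewed, about 8 in all and at most 12, crops included, and the job is handed in when it is done.

```bash
mkdir -p pics
cat > h.py <<'E'
import numpy as np, cv2
from scipy.spatial.transform import Rotation as R
from bench import sensors, cams, workorder, models
def K(s): return 240/np.tan(np.radians(s["vertical_fov"])/2)
def RM(s):
    r=np.array(s["rotation"]); return r if r.shape==(3,3) else R.from_quat(r).as_matrix()
def ray(s,uv,fish=False):
    f=K(s); d=np.array([uv[0]-s["cx"],uv[1]-s["cy"]])
    if fish:
        r=np.hypot(*d); th=r/f; v=np.r_[d/max(r,1e-9)*np.sin(th),np.cos(th)]
    else: v=np.r_[d/f,1]
    return RM(s)@v
def atz(s,uv,z,fish=False):
    d=ray(s,uv,fish); e=np.array(s["eye"]); return (e+d*(z-e[2])/d[2])[:2]
def proj(s,P,fish=False):
    c=(np.atleast_2d(P)-np.array(s["eye"]))@RM(s); f=K(s)
    if fish:
        rho=np.hypot(c[:,0],c[:,1]); th=np.arctan2(rho,c[:,2]); return c[:,:2]/np.maximum(rho,1e-9)[:,None]*(th*f)[:,None]+[s["cx"],s["cy"]]
    return c[:,:2]/c[:,2:]*f+[s["cx"],s["cy"]]
def rect(s,m,z,fish=False):
    "min-area rectangle of mask mapped to plane z: centre, size, angle of long side"
    c=max(cv2.findContours(m.astype(np.uint8),0,1)[0],key=cv2.contourArea)[:,0]
    p=np.array([atz(s,q,z,fish) for q in c]); (cx,cy),(w,h),a=cv2.minAreaRect((p*1000).astype(np.float32))
    if w<h: w,h,a=h,w,a+90
    return np.round([cx,cy,w,h,(a+90)%180-90],1)
E
python3 - <<'E'
from h import *
st=sensors.get_state(); print({k:np.round(v,3) for k,v in st.items()})
for n in ["top","scene"]:
    s=cams.snapshot(n); cv2.imwrite(f"pics/{n}0.png",s["color"]); print(n,s["vertical_fov"],s["cx"],s["cy"],s["eye"],RM(s).round(3).tolist())
    for t,z in [("housing",.099),("sleeve",.06),("cover",.014),("shaft_top",.076)]:
        for m in models.masks_of(n,t)[:2]: print(t,m["p"],m["xy"],m["pixels"].sum(),rect(s,m["pixels"],z))
E
```

```text
{'time_s': np.float64(0.0), 'joint_pos': array([ 1.122,  0.629,  0.038,  1.518, -0.027,  0.996, -0.02 ]), 'joint_vel': array([-0.   , -0.   , -0.001, -0.001,  0.   , -0.001, -0.   ]), 'joint_torque': array([-1.0000e-03, -5.4974e+01,  1.1440e+00, -1.8664e+01, -5.2000e-02,
        2.4000e-02,  0.0000e+00]), 'position': array([ 0.243, -0.602,  0.205]), 'eef_rot': array([-0.694, -0.135,  0.694, -0.134]), 'wrist_force': array([ 0.086, -0.233,  0.511]), 'torque': array([ 0.031, -0.031, -0.007]), 'gripper_width': np.float64(0.094)}
top 55.08448655196774 312.19260473933895 226.19761904190023 [ 0.32826348 -0.01388379  1.45236188] [[-0.033, -0.979, 0.2], [-0.999, 0.034, -0.002], [-0.005, -0.2, -0.98]]
housing 0.65 [372.7, 239.1] 3627 [ 560.6 -184.1  224.7  150.2    9.5]
sleeve 0.72 [319.0, 270.0] 127 [460.7 -24.8  45.3  39.3  -1.9]
cover 0.56 [239.5, 249.1] 2115 [560.5 214.7 197.6 112.7  25.9]
shaft_top 0.76 [370.9, 241.0] 3670 [ 565.4 -188.5  228.   153.8   10.2]
scene 48.682565581234584 314.31118466657114 238.28570211270022 [1.25370044 0.6710362  0.88516816] [[-0.73, 0.442, -0.521], [0.683, 0.483, -0.548], [0.009, -0.756, -0.655]]
housing 0.74 [279.2, 205.1] 5736 [ 599.7 -142.7  302.3  214.7   10.8]
housing 0.41 [294.5, 182.6] 312 [ 510.4 -178.2   85.1   53.9  -83.6]
sleeve 0.91 [352.2, 222.8] 533 [492.2   3.  110.5  49.7  43. ]
sleeve 0.23 [278.4, 203.7] 5664 [ 568.1 -181.9  312.9  224.9    9.2]
cover 0.7 [394.8, 303.1] 3347 [571.5 223.1 201.9 111.6  24.9]
shaft_top 0.63 [277.6, 207.8] 5600 [ 581.6 -165.3  306.   216.7   10. ]
```

View pics/top0.png

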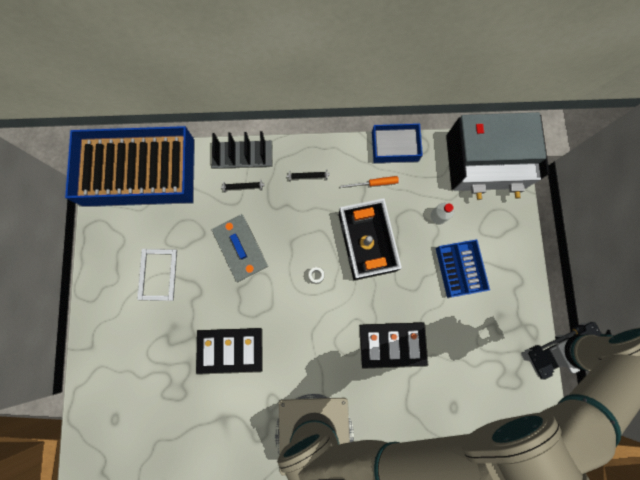

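View pics/scene0.png

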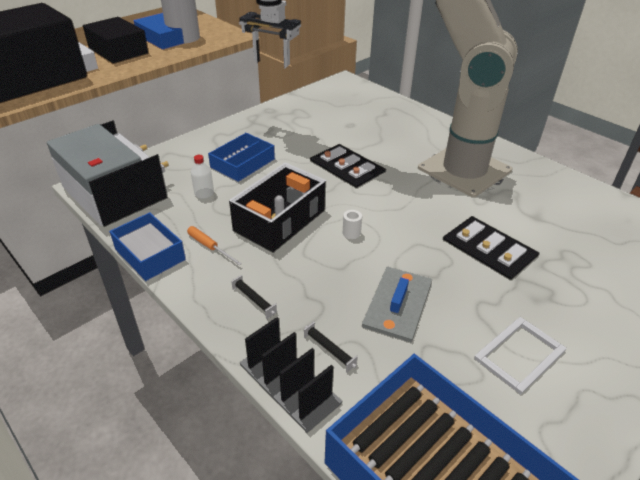

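The top view shows the sleeve ring at about (316,275), the housing at (370,240) and the cover at (240,248). The scene view agrees: housing (279,205), sleeve (352,223), cover (395,303). Next I work out the approach move.

```bash
cat >> h.py <<'E'
def go(p,yaw=None,ref=None):
    "print shift in tool cm and spin degrees to bring TCP to p with jaw axis at yaw (deg, mod 180)"
    st=sensors.get_state(); r=R.from_quat(st["eef_rot"]); A=r.as_matrix(); d=A.T@(np.array(p)-st["position"])*100
    y=np.degrees(np.arctan2(A[1,1],A[0,1])); sp=0
    if yaw is not None: sp=((y-yaw)+90)%180-90  # tool x points down: +spin lowers world yaw
    print("t",round(st["time_s"],2),"tcp",np.round(st["position"],4),"jaw yaw",round(y,1),"toolx",A[:,0].round(3),"q7",round(st["joint_pos"][6],2),"-> dp",d.round(2),"spin",round(sp,1))
E
python3 - <<'E'
from h import *
s=cams.snapshot("top"); print("ring", atz(s,(316,273),.06)); go([.458,-.02,.25],10)
s=cams.snapshot("wrist"); cv2.imwrite("pics/w0.png",s["color"]); print(s["vertical_fov"],s["eye"],RM(s).round(2).tolist())
E
```

```text
ring [ 0.46825126 -0.02354446]
t 0.55 tcp [ 0.2428 -0.603   0.2055] jaw yaw -68.1 toolx [ 0.  0. -1.] q7 -0.02 -> dp [ -4.45 -46.04 -41.73] spin -78.1
65.70646984690485 [ 0.30932175 -0.57629733  0.3852256 ] [[0.37, -0.9, -0.23], [-0.93, -0.36, -0.09], [0.0, 0.25, -0.97]]
```

```bash
python3 -m handwheel '{"dp":[[-4.5,-2,-2],[-4.5,-6,-5.5],[-4.5,-10,-9],[-4.5,-14.5,-13],[-4.5,-19,-17],[-4.5,-23.5,-21],[-4.5,-28,-25.5],[-4.5,-32.5,-29.5],[-4.5,-37,-33.5],[-4.5,-41,-37],[-4.5,-44,-40],[-4.5,-46,-41.7]],"spin":[-4,-11,-18,-25,-33,-41,-49,-57,-64,-70,-75,-78]}' 9.4
python3 -m handwheel '{"dp":[[0,0,0],[0,0,0]],"spin":[0,0]}'
python3 - <<'E'
from h import *
go([.458,-.02,.25],10)
s=cams.snapshot("wrist"); cv2.imwrite("pics/w1.png",s["color"])
for t,z in [("sleeve",.06),("housing",.099),("cover",.014)]:
    for m in models.masks_of("wrist",t)[:2]: print(t,m["p"],m["xy"],m["pixels"].sum(),rect(s,m["pixels"],z,True))
E
```

```text
time_s: 2.1
position: [0.4587, -0.0182, 0.2508]
eef_rot: [0.454, 0.542, -0.453, 0.543]
wrist_force: [-0.2, -1.3, -0.0]
gripper_width: 0.0943
time_s: 2.35
position: [0.4574, -0.0218, 0.2504]
eef_rot: [0.455, 0.541, -0.456, 0.541]
wrist_force: [0.9, 0.4, -0.3]
gripper_width: 0.0941
t 2.35 tcp [ 0.4574 -0.0218  0.2504] jaw yaw 9.8 toolx [-0.001 -0.001 -1.   ] q7 -0.04 -> dp [ 0.04  0.09 -0.17] spin -0.2
sleeve 0.81 [324.3, 217.1] 1619 [466.  -20.6  52.9  46.9 -80.7]
housing 0.78 [365.8, 345.9] 13778 [ 521.9 -118.   149.2   68.2    9.3]
cover 0.67 [433.6, 37.1] 10767 [566.5 212.8 192.5 105.   24.5]
```

View pics/w1.png

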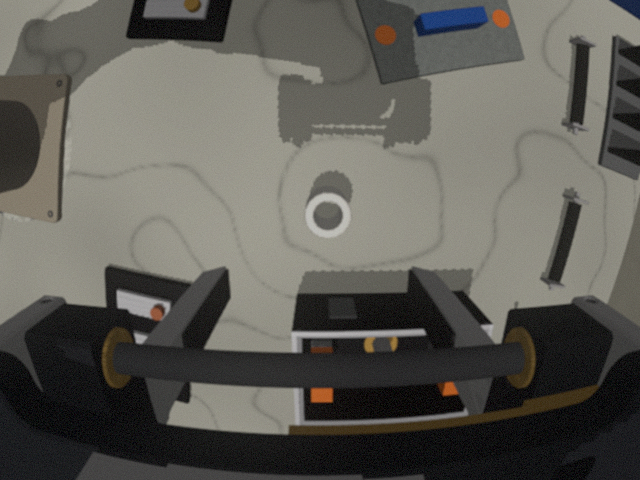

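The wrist view shows the sleeve ring centred at about (328,215). The housing is partly hidden by the fingers at (365,380).

Run:
```python
from h import *
s=cams.snapshot("wrist"); p=atz(s,(328,215),.06,True); print(p, s["eye"])
c=s["color"].astype(int); m=((c.min(2)>185)).astype(np.uint8); m[:150]=0;m[260:]=0;m[:,:270]=0;m[:,390:]=0
print(m.sum(), cv2.minEnclosingCircle(cv2.findNonZero(m)))
go([p[0],p[1],.025])
```

```text
[ 0.46748231 -0.02259748] [0.44472433 0.04922728 0.43020876]
31 ((326.3122863769531, 215.66018676757812), 19.86670684814453)
t 2.6 tcp [ 0.4576 -0.0215  0.2505] jaw yaw 9.8 toolx [-0. -0. -1.] q7 -0.04 -> dp [22.55  0.96  0.26] spin 0
```

```bash
python3 -m handwheel '{"dp":[[3,1,0.25],[8,1,0.25],[13,1,0.25],[17,1,0.25],[20,1,0.25],[22,1,0.25],[22.5,1,0.25],[22.5,1,0.25]],"spin":[0,0,0,0,0,0,0,0]}' 9.4
python3 -m handwheel '{"dp":[[0,0,0],[0,0,0],[0,0,0],[0,0,0],[0,0,0],[0,0,0]],"spin":[0,0,0,0,0,0]}' 4.0 15
python3 - <<'E'
from h import *
go([.57,-.29,.30],10)
E
```

```text
time_s: 3.6
position: [0.4683, -0.0215, 0.0257]
eef_rot: [0.455, 0.541, -0.455, 0.541]
wrist_force: [-0.9, 0.7, 0.3]
gripper_width: 0.0938
time_s: 4.35
position: [0.4679, -0.0214, 0.0255]
eef_rot: [0.455, 0.541, -0.455, 0.541]
wrist_force: [-2.0, -0.3, 2.6]
gripper_width: 0.0471
t 4.35 tcp [ 0.4679 -0.0214  0.0255] jaw yaw 9.9 toolx [-0. -0. -1.] q7 -0.29 -> dp [-27.44   5.42  28.23] spin -0.1
```

```bash
python3 -m handwheel '{"dp":[[-2,0,0],[-6,0,0],[-11,0,0],[-16,0,0],[-21,0,2],[-25,1,6],[-27,2,11],[-27.5,3,16],[-27.5,4,21],[-27.5,5,25.5],[-27.5,5.4,28],[-27.5,5.4,28]],"spin":[0,0,0,0,0,0,0,0,0,0,0,0]}'
python3 -m handwheel '{"dp":[[0,0,0],[0,0,0]],"spin":[0,0]}'
python3 - <<'E'
from h import *
s=cams.snapshot("wrist"); cv2.imwrite("pics/w2.png",s["color"])
for t,z in [("sleeve",.06),("housing",.099)]:
    for m in models.masks_of("wrist",t)[:2]: print(t,m["p"],m["xy"],m["pixels"].sum(),rect(s,m["pixels"],z,True))
go([.56,-.19,.2])
E
```

```text
time_s: 5.85
position: [0.569, -0.2899, 0.2991]
eef_rot: [0.455, 0.541, -0.456, 0.54]
wrist_force: [-0.1, -0.2, -1.9]
gripper_width: 0.0473
time_s: 6.1
position: [0.5696, -0.286, 0.3007]
eef_rot: [0.454, 0.542, -0.454, 0.542]
wrist_force: [0.2, -0.2, -0.8]
gripper_width: 0.0474
sleeve 0.74 [317.3, 297.7] 10325 [ 589.6 -397.9  164.5  136.2  -80. ]
housing 0.74 [204.5, 293.7] 3032 [ 455.6 -413.    98.8   67.2    8.1]
t 6.25 tcp [ 0.5696 -0.2869  0.3009] jaw yaw 10.0 toolx [ 0. -0. -1.] q7 0.4 -> dp [10.08  0.73 -9.71] spin 0
```

View pics/w2.png

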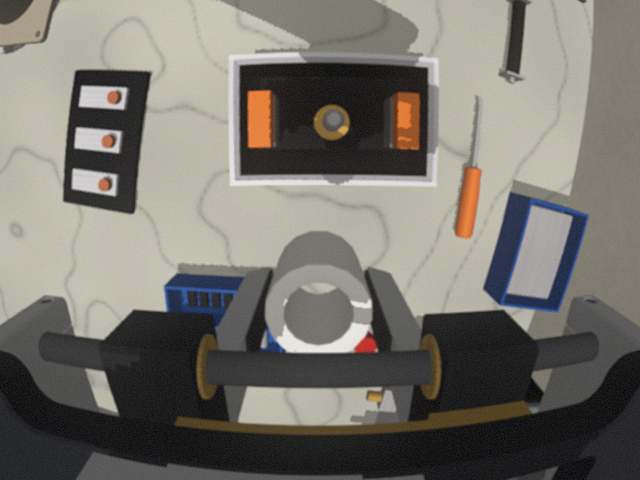

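The wrist view shows the housing unobstructed, with rim corners near (230,56), (438,57), (437,186) and (229,186). The shaft top is at about (334,120), and the sleeve is held in the jaws.

```bash
cat >> h.py <<'E'
def rim(s):
    "housing pose from outline of bright rim (+ box) in the wrist picture, rim plane z=.099"
    c=s["color"].astype(int)
    d=cv2.imread  # noqa
    best=None
    m=((c.min(2)>165)).astype(np.uint8); n,l,st,_=cv2.connectedComponentsWithStats(m)
    k=[i for i in range(1,n) if 150<st[i,2]<300 and 90<st[i,3]<220]
    return [(st[i,:5].tolist(),rect(s,l==i,.099,True).tolist()) for i in k]
E
python3 - <<'E'
from h import *
s=cams.snapshot("wrist"); print(rim(s))
C=np.array([atz(s,q,.099,True) for q in [(230,56),(438,57),(437,186),(229,186)]]); print(C.round(4).tolist(),C.mean(0),np.linalg.norm(np.diff(C,axis=0),axis=1))
for u in [(334,120),(335,119)]: print("shaft top",atz(s,u,.076,True))
e=C[1]-C[0]+C[2]-C[3]; print("yaw",np.degrees(np.arctan2(e[1],e[0])))
g=s["color"][90:150,300:370]; cv2.imwrite("pics/shaft.png",cv2.resize(g,None,fx=8,fy=8,interpolation=cv2.INTER_NEAREST))
p=C.mean(0);go([p[0],p[1],.2])
E
```

```text
[]
[[0.4512, -0.1405], [0.6645, -0.1009], [0.6895, -0.2377], [0.4725, -0.2767]] [ 0.5694214  -0.18896508] [0.21694017 0.13909208 0.22053435]
shaft top [ 0.56967307 -0.19015945]
shaft top [ 0.57053863 -0.18888721]
yaw 10.353221600922094
t 6.3 tcp [ 0.5696 -0.2871  0.3008] jaw yaw 10.0 toolx [ 0. -0. -1.] q7 0.4 -> dp [10.08  1.68 -9.67] spin 0
```

View pics/shaft.png

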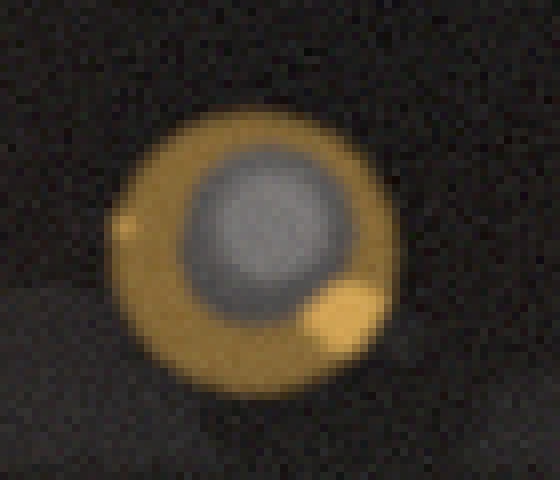

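```bash
python3 -m handwheel '{"dp":[[1,0.5,-2],[3,1,-5],[6,1.65,-8],[9,1.65,-9.5],[12,1.65,-9.75],[15,1.65,-9.75],[17,1.65,-9.75],[17.5,1.65,-9.75],[17.5,1.65,-9.75],[17.5,1.65,-9.75]],"spin":[0,0,0,0,0,0,0,0,0,0]}'
python3 - <<'E'
from h import *
go([.569,-.188,.037],10.3)
s=cams.snapshot("wrist"); cv2.imwrite("pics/w3.png",s["color"])
E
```

```text
time_s: 7.55
position: [0.5698, -0.189, 0.1266]
eef_rot: [0.455, 0.541, -0.455, 0.542]
wrist_force: [-0.3, 0.0, -0.6]
gripper_width: 0.0471
t 7.55 tcp [ 0.5698 -0.189   0.1266] jaw yaw 9.9 toolx [ 0.002 -0.001 -1.   ] q7 0.15 -> dp [ 8.96 -0.08 -0.12] spin -0.4
```

View pics/w3.png

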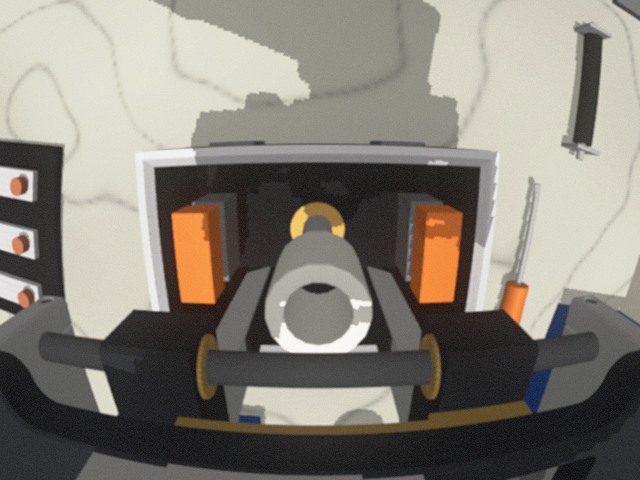

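The shaft collar shows at (317,228) directly beyond the sleeve, and the clips at (197,255) and (437,255) sit evenly either side. The sleeve is lined up, so I lower it.

```bash
python3 -m handwheel '{"dp":[[1,0,-0.1],[2,0,-0.1],[3,0,-0.1],[4,0,-0.1],[5,0,-0.1],[6,0,-0.1],[7,0,-0.1],[8,0,-0.1],[8.6,0,-0.1],[8.9,0,-0.1],[8.9,0,-0.1]],"spin":[0,0,0,0,0,0,0,0,0,0,0]}'
python3 -c "
from h import *
go([.569,-.188,.0355],10.3)"
```

```text
time_s: 8.98
position: [0.5689, -0.1878, 0.0364]
eef_rot: [0.455, 0.541, -0.455, 0.541]
wrist_force: [0.6, 0.2, -0.2]
gripper_width: 0.0473
t 8.97 tcp [ 0.5689 -0.1878  0.0364] jaw yaw 9.9 toolx [-0.  0. -1.] q7 0.1 -> dp [0.09 0.01 0.02] spin -0.4
```

```bash
python3 -m handwheel '{"dp":[[0,0,0],[0,0,0],[0,0,0],[0,0,0],[0,0,0],[0,0,0]],"spin":[0,0,0,0,0,0]}' 7.5
python3 -m handwheel '{"dp":[[-2,0,0],[-6,0,0],[-11,0,0],[-16,0,0],[-20,0,0],[-22.5,0,0],[-23,0,0],[-23,0,0],[-23,0,0]],"spin":[0,0,0,0,0,0,0,0,0]}'
python3 - <<'E'
from h import *
s=cams.snapshot("wrist"); cv2.imwrite("pics/w4.png",s["color"])
for m in models.masks_of("wrist","sleeve")[:1]: print(m["p"],m["xy"],rect(s,m["pixels"],.07,True))
print(proj(s,[.569,-.188,.07],True),proj(s,[.569,-.188,.076],True))
go([.566,.215,.30],25.5-90)
E
```

```text
time_s: 9.72
position: [0.5689, -0.1879, 0.0365]
eef_rot: [0.455, 0.541, -0.455, 0.541]
wrist_force: [1.2, 0.7, -0.0]
gripper_width: 0.0752
time_s: 10.85
position: [0.568, -0.1877, 0.265]
eef_rot: [0.454, 0.542, -0.455, 0.541]
wrist_force: [-0.3, 0.5, 0.3]
gripper_width: 0.0754
0.58 [315.4, 199.2] [ 568.4 -186.4   53.3   46.4  -80.1]
[[319.82425993 212.46830531]] [[319.84128787 213.59170565]]
t 10.95 tcp [ 0.5682 -0.1877  0.2652] jaw yaw 9.9 toolx [-0.002  0.001 -1.   ] q7 0.23 -> dp [ -3.45   6.72 -39.71] spin 74.4
```

View pics/w4.png

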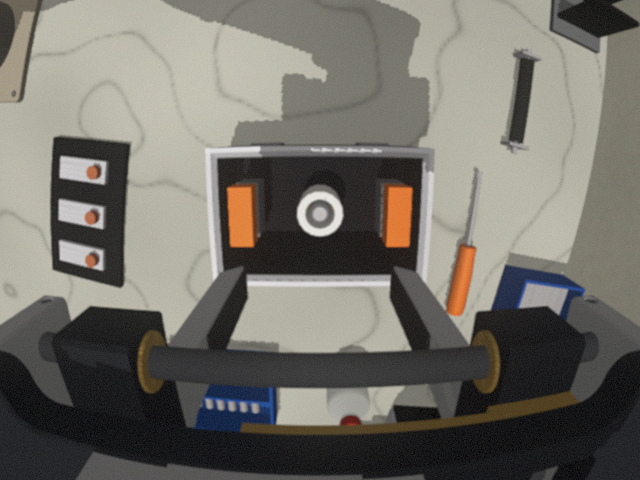

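The wrist view shows the white sleeve ring concentric with the shaft tip at (320,213), upright and down on the floor. Step 1 looks met. On to the cover.

```bash
python3 -m handwheel '{"dp":[[-1,0.3,-2],[-1.5,1,-5.5],[-1.5,1.7,-10],[-1.5,2.5,-14.5],[-1.5,3.3,-19],[-1.5,4,-23.5],[-1.5,4.7,-28],[-1.5,5.4,-32],[-1.5,6,-35.5],[-1.5,6.5,-38.5],[-1.5,6.7,-39.7],[-1.5,6.7,-39.7]],"spin":[3,10,18,26,34,42,50,58,65,71,74.4,74.4]}' 9.4
python3 -m handwheel '{"dp":[[0,0,0],[0,0,0]],"spin":[0,0]}'
python3 - <<'E'
from h import *
s=cams.snapshot("wrist"); cv2.imwrite("pics/w5.png",s["color"])
for m in models.masks_of("wrist","cover")[:1]: print(m["p"],m["xy"],rect(s,m["pixels"],.014,True))
hsv=cv2.cvtColor(s["color"],cv2.COLOR_BGR2HSV)
def comps(lo,hi,z):
    n,l,st,ce=cv2.connectedComponentsWithStats(cv2.inRange(hsv,lo,hi))
    for i in range(1,n):
        if 150<st[i,4]<8000: print(st[i].tolist(),ce[i].round(1),atz(s,ce[i],z,True).round(4),rect(s,l==i,z,True))
print("orange");comps((3,120,80),(20,255,255),.014)
print("blue");comps((105,110,50),(130,255,255),.046)
go([.566,.215,.033],25.5-90)
E
```

```text
time_s: 12.45
position: [0.5657, 0.216, 0.2807]
eef_rot: [-0.689, -0.157, 0.69, -0.157]
wrist_force: [-0.0, -0.1, 0.3]
gripper_width: 0.0941
time_s: 12.7
position: [0.5666, 0.2135, 0.2814]
eef_rot: [-0.69, -0.156, 0.69, -0.156]
wrist_force: [-0.4, 0.4, 0.6]
gripper_width: 0.0938
0.77 [313.3, 198.5] [566.9 217.5 191.6 112.5  25. ]
orange
[306, 128, 20, 20, 319] [315.3 137.1] [0.6351 0.2493] [634.8 248.9  22.9  22.6  25.4]
[611, 205, 29, 31, 410] [627.2 219.1] [ 0.7668 -0.2454] [ 767.4 -246.5   92.    23.8  -84.4]
[305, 251, 20, 18, 268] [314.6 259.5] [0.4971 0.185 ] [497.  185.   23.5  23.   87.8]
[582, 270, 35, 30, 579] [599.6 285.6] [ 0.6487 -0.2584] [ 647.4 -252.5   99.1   32.7  -81.1]
blue
[160, 0, 117, 37, 1928] [231.8  11.9] [0.7301 0.3998] [717.7 418.9 142.3  46.5 -71.4]
[306, 168, 18, 70, 1187] [314.5 202.5] [0.5679 0.2183] [567.3 217.9  79.5  19.3  25.1]
t 12.8 tcp [0.5666 0.2138 0.2815] jaw yaw -64.5 toolx [ 0. -0. -1.] q7 -1.61 -> dp [24.85 -0.14  0.  ] spin -0.0
```

View pics/w5.png

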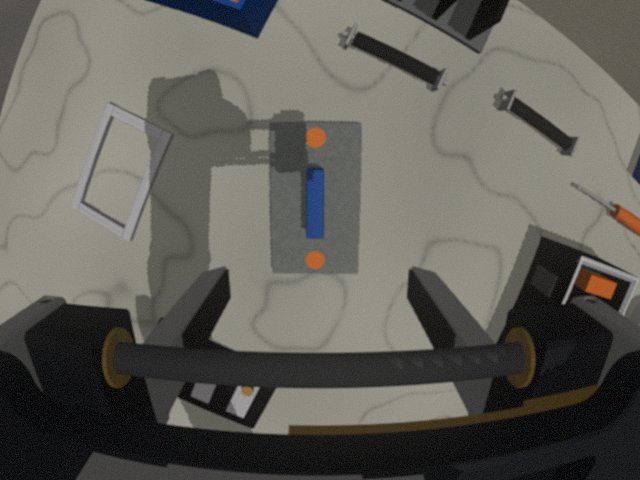

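The cover is centred at about (315,198), its orange dots at (315,137) and (315,260), and the blue rib at (315,203) lies across the jaw direction.

```bash
python3 -c "
from h import *
go([.5665,.2175,.019],25-90)"
```

```text
t 12.8 tcp [0.5666 0.2138 0.2815] jaw yaw -64.5 toolx [ 0. -0. -1.] q7 -1.61 -> dp [26.25 -0.34 -0.15] spin 0.5
```

```bash
python3 -m handwheel '{"dp":[[3,-0.35,-0.15],[8,-0.35,-0.15],[13,-0.35,-0.15],[18,-0.35,-0.15],[22,-0.35,-0.15],[24.5,-0.35,-0.15],[25.5,-0.35,-0.15],[26.2,-0.35,-0.15],[26.2,-0.35,-0.15]],"spin":[0.5,0.5,0.5,0.5,0.5,0.5,0.5,0.5,0.5]}' 9.4
python3 -m handwheel '{"dp":[[0,0,0],[0,0,0],[0,0,0],[0,0,0],[0,0,0],[0,0,0],[0,0,0],[0,0,0]],"spin":[0,0,0,0,0,0,0,0]}' 1 25
python3 -m handwheel '{"dp":[[-1,0,0],[-4,0,0],[-9,0,0],[-14,0,0],[-19,0,0],[-22,0,0],[-23,0,0],[-23,0,0]],"spin":[0,0,0,0,0,0,0,0]}'
python3 -c "
from h import *
s=cams.snapshot('wrist'); cv2.imwrite('pics/w6.png',s['color'])
go([.5692,-.1885,.24],10.2-90)"
```

```text
time_s: 13.92
position: [0.5667, 0.2186, 0.02]
eef_rot: [0.691, 0.153, -0.69, 0.153]
wrist_force: [0.9, -0.0, -0.8]
gripper_width: 0.0939
time_s: 14.92
position: [0.5663, 0.2185, 0.0195]
eef_rot: [0.69, 0.153, -0.69, 0.153]
wrist_force: [-0.3, -0.3, -0.4]
gripper_width: 0.0198
time_s: 15.92
position: [0.5659, 0.2184, 0.2493]
eef_rot: [-0.69, -0.153, 0.69, -0.153]
wrist_force: [0.8, -0.3, -2.4]
gripper_width: 0.0199
t 15.97 tcp [0.5654 0.2182 0.2484] jaw yaw -65.0 toolx [-0.002 -0.001 -1.   ] q7 -1.64 -> dp [ 0.87 37.01 16.86] spin 14.8
```

View pics/w6.png

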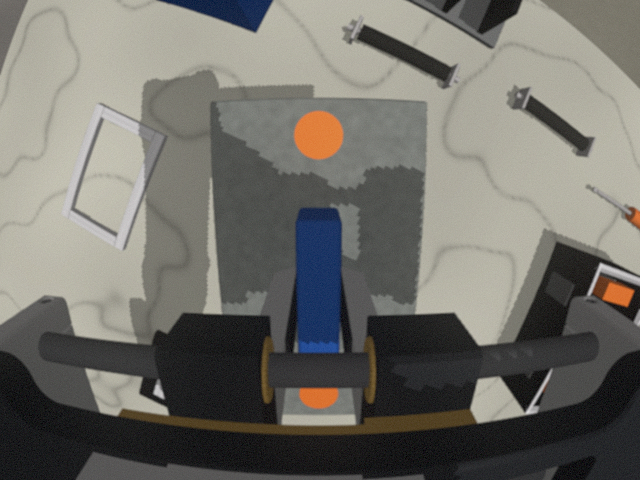

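The cover hangs level in the jaws, with its far dot at (319,135) and far corners at (211,103) and (427,102).

Run:
```python
from h import *
s=cams.snapshot("wrist"); st=sensors.get_state(); z=st["position"][2]-.0055; t=st["position"][:2]
hsv=cv2.cvtColor(s["color"],cv2.COLOR_BGR2HSV); n,l,q,ce=cv2.connectedComponentsWithStats(cv2.inRange(hsv,(3,120,80),(20,255,255)))
i=max((i for i in range(1,n) if ce[i][1]<200 and ce[i][0]<450),key=lambda i:q[i,4]); d=atz(s,ce[i],z,True)-t
print("dot",ce[i],np.linalg.norm(d)*1000,np.degrees(np.arctan2(d[1],d[0])))
a,b=[atz(s,u,z,True)-t for u in [(211,103),(427,102)]]; print("edge",np.linalg.norm(a-b),(a+b)/2, np.linalg.norm((a+b)/2),np.degrees(np.arctan2(*((a+b)/2)[::-1])),"yaw",np.degrees(np.arctan2(*(a-b)[::-1]))-90)
```

```text
dot [318.16101239 134.62627894] 75.48599563961908 24.87248205124943
edge 0.10917657275435438 [0.08500624 0.03895191] 0.09350568092061795 24.618393221891022 yaw 25.31882514787341
```

```bash
python3 -m handwheel '{"dp":[[0,1.5,0.7],[0.3,5,2.3],[0.5,9,4.1],[0.9,13,5.9],[0.9,17,7.7],[0.9,21,9.6],[0.9,25,11.4],[0.9,29,13.2],[0.9,32.5,14.8],[0.9,35.5,16.1],[0.9,37,16.9],[0.9,37,16.9]],"spin":[1,2,4,6,8,10,12,13,14,14.5,14.8,14.8]}'
python3 -m handwheel '{"dp":[[0,0,0],[0,0,0]],"spin":[0,0]}'
python3 -c "
from h import *
go([.5692,-.1885,.115],10.2-90)"
```

```text
time_s: 17.52
position: [0.5687, -0.1896, 0.2399]
eef_rot: [-0.704, -0.062, 0.705, -0.062]
wrist_force: [-0.3, 0.9, -2.3]
gripper_width: 0.0198
time_s: 17.77
position: [0.5699, -0.1863, 0.2405]
eef_rot: [0.704, 0.064, -0.704, 0.064]
wrist_force: [0.5, 0.1, -1.8]
gripper_width: 0.0197
t 17.77 tcp [ 0.5699 -0.1863  0.2405] jaw yaw -79.6 toolx [ 0.     0.001 -1.   ] q7 -1.15 -> dp [12.55  0.21  0.11] spin 0.2
```

```bash
python3 -m handwheel '{"dp":[[1.5,0.1,0.05],[4,0.1,0.05],[6.5,0.1,0.05],[8.5,0.1,0.05],[9.7,0.1,0.05],[10.2,0.1,0.05],[10.2,0.1,0.05],[10.2,0.1,0.05],[10.2,0.1,0.05]],"spin":[0.2,0.2,0.2,0.2,0.2,0.2,0.2,0.2,0.2]}'
python3 -c "
from h import *
go([.5692,-.1885,.113],10.2-90)
for n in ('wrist','scene'):
  s=cams.snapshot(n); c=s['color']; cv2.imwrite(f'pics/p_{n}.png',c if n=='wrist' else cv2.resize(c[120:300,180:420],None,fx=3,fy=3,interpolation=2))
go([.5692,-.1885,.113],10.2-90)"
```

```text
time_s: 18.9
position: [0.5698, -0.1894, 0.1391]
eef_rot: [0.705, 0.062, -0.704, 0.062]
wrist_force: [0.6, 0.7, -1.9]
gripper_width: 0.0201
t 18.9 tcp [ 0.5698 -0.1894  0.1391] jaw yaw -80.0 toolx [ 0.001 -0.    -1.   ] q7 -1.16 -> dp [ 2.61 -0.1   0.04] spin -0.2
t 19.0 tcp [ 0.5696 -0.1894  0.139 ] jaw yaw -80.0 toolx [ 0.001 -0.    -1.   ] q7 -1.16 -> dp [ 2.6  -0.09  0.03] spin -0.2
```

View pics/p_wrist.png

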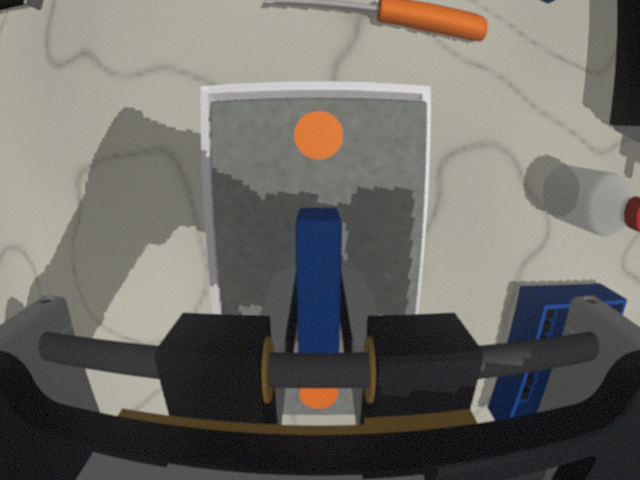

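The wrist view shows the cover centred across the mouth: rim edges at columns 202 and 431, cover edges at 211 and 423. I check the fit along x, and also that the clips sit beneath.

Run:
```python
from h import *
s=cams.snapshot("wrist"); a,b=[atz(s,u,.099,True) for u in [(202,87),(431,87)]]; e=a-b; y=np.arctan2(e[1],e[0])-np.pi/2
u=np.array([np.cos(y),np.sin(y)]); print(np.linalg.norm(e),np.degrees(y),"housing centre",(a+b)/2-.109*u)
go([.5692,-.1885,.1125])
```

```text
0.1375829603506504 9.940223014537333 housing centre [ 0.56776676 -0.18883644]
t 19.05 tcp [ 0.5695 -0.1893  0.1388] jaw yaw -80.0 toolx [ 0.001 -0.    -1.   ] q7 -1.16 -> dp [ 2.63 -0.09  0.02] spin 0
```

```bash
python3 -m handwheel '{"dp":[[0.4,0,0.08],[0.8,0,0.08],[1.2,0,0.08],[1.6,0,0.08],[2,0,0.08],[2.3,0,0.08],[2.45,0,0.08],[2.55,0,0.08],[2.55,0,0.08]],"spin":[0,0,0,0,0,0,0,0,0]}'
python3 -c "
from h import *
go([.5685,-.1887,.1125],10-90)"
```

```text
time_s: 20.18
position: [0.5686, -0.1894, 0.113]
eef_rot: [0.704, 0.062, -0.704, 0.062]
wrist_force: [-0.6, 0.3, -2.3]
gripper_width: 0.02
t 20.18 tcp [ 0.5686 -0.1894  0.113 ] jaw yaw -80.0 toolx [ 0. -0. -1.] q7 -1.16 -> dp [ 0.05 -0.07 -0.01] spin 0.0
```

```bash
python3 -m handwheel '{"dp":[[0.05,0,0],[0.05,0,0],[0.05,0,0],[0.05,0,0],[0.05,0,0],[0.05,0,0]],"spin":[0,0,0,0,0,0]}' 5
python3 -m handwheel '{"dp":[[-1,0,0],[-3,0,0],[-6,0,0],[-9,0,0],[-11,0,0],[-12,0,0],[-12,0,0],[-12,0,0]],"spin":[0,0,0,0,0,0,0,0]}'
python3 - <<'E'
from h import *
s=cams.snapshot("wrist"); cv2.imwrite("pics/w7.png",s["color"])
hsv=cv2.cvtColor(s["color"],cv2.COLOR_BGR2HSV); n,l,q,ce=cv2.connectedComponentsWithStats(cv2.inRange(hsv,(3,120,80),(20,255,255)))
for i in range(1,n):
    if q[i,4]>150: print(q[i].tolist(),ce[i].round(1),atz(s,ce[i],.107,True).round(4))
go([.569,-.188,.23])
E
```

```text
time_s: 20.92
position: [0.5686, -0.1894, 0.1125]
eef_rot: [0.704, 0.062, -0.704, 0.062]
wrist_force: [-0.1, -0.3, -0.2]
gripper_width: 0.0498
time_s: 21.92
position: [0.568, -0.1892, 0.2316]
eef_rot: [-0.704, -0.062, 0.705, -0.062]
wrist_force: [1.5, -1.1, -0.1]
gripper_width: 0.0502
[366, 26, 87, 32, 1775] [409.   41.6] [ 0.7376 -0.2359]
[304, 122, 30, 29, 687] [318.7 136.2] [ 0.6431 -0.1767]
[306, 298, 27, 24, 501] [318.6 309.5] [ 0.4933 -0.2031]
[191, 339, 11, 59, 220] [194.2 370.2] [ 0.3985 -0.0902]
[436, 340, 11, 58, 223] [442.4 371.7] [ 0.441  -0.3417]
t 21.98 tcp [ 0.5679 -0.1892  0.2315] jaw yaw -80.0 toolx [-0.002  0.001 -1.   ] q7 -1.15 -> dp [ 0.15 -0.1  -0.13] spin 0
```

View pics/w7.png

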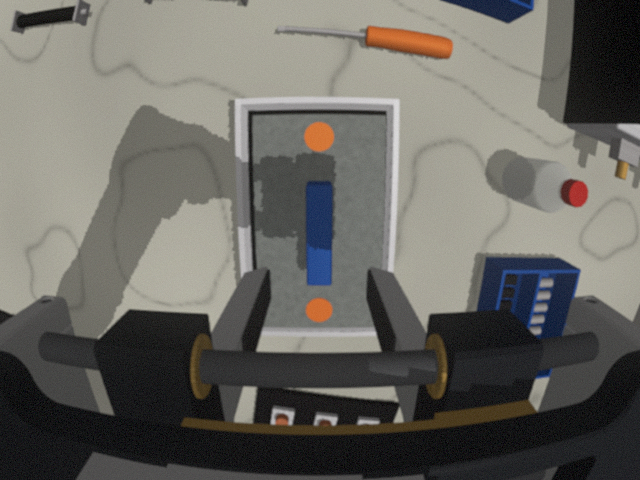

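The cover lies square in the mouth on the raised clips, its dots at (319,136) and (319,310) and its rib at (319,233), with even rim gaps and the fingers clear. Now I press with closed fingers, the -x end first.

```bash
python3 -c "
from h import *
go([.4936,-.2025,.125]);go([.643,-.1765,.125])"
```

```text
t 21.98 tcp [ 0.5679 -0.1892  0.2315] jaw yaw -80.0 toolx [-0.002  0.001 -1.   ] q7 -1.15 -> dp [10.66  0.02  7.53] spin 0
t 21.98 tcp [ 0.5679 -0.1892  0.2315] jaw yaw -80.0 toolx [-0.002  0.001 -1.   ] q7 -1.15 -> dp [10.64  0.06 -7.63] spin 0
```

```bash
python3 -m handwheel '{"dp":[[0,0,2],[0,0,5],[1,0,7.5],[4,0,7.6],[7,0,7.6],[9.5,0,7.6],[10.6,0,7.6],[11,0,7.6],[11,0,7.6],[11,0,7.6]],"spin":[0,0,0,0,0,0,0,0,0,0]}' 0 10
python3 -m handwheel '{"dp":[[0.4,0,0],[0.8,0,0],[1.1,0,0],[1.4,0,0],[1.6,0,0],[1.6,0,0]],"spin":[0,0,0,0,0,0]}'
python3 -c "
from h import *
go([.4936,-.2025,.0985])"
```

```text
time_s: 23.22
position: [0.4943, -0.2029, 0.1232]
eef_rot: [0.705, 0.062, -0.704, 0.062]
wrist_force: [-0.2, 0.4, -0.1]
gripper_width: -0.0
time_s: 23.98
position: [0.4936, -0.2026, 0.1065]
eef_rot: [-0.704, -0.062, 0.704, -0.062]
wrist_force: [-0.5, 0.8, 1.8]
gripper_width: 0.0005
t 23.98 tcp [ 0.4936 -0.2026  0.1065] jaw yaw -80.0 toolx [-0.  0. -1.] q7 -1.11 -> dp [ 0.8  -0.01 -0.01] spin 0
```

In contact at 106.5 mm, as expected for raised clips. Pressing down.

```bash
python3 -m handwheel '{"dp":[[0.2,0,0],[0.4,0,0],[0.6,0,0],[0.75,0,0],[0.85,0,0],[0.9,0,0],[0.9,0,0],[0.9,0,0]],"spin":[0,0,0,0,0,0,0,0]}'
```

```text
time_s: 24.98
position: [0.4931, -0.2028, 0.0996]
eef_rot: [-0.704, -0.062, 0.705, -0.062]
wrist_force: [-6.4, 1.9, 22.1]
gripper_width: 0.0002
```

```bash
python3 -m handwheel '{"dp":[[-1.5,0,0],[-4,0,0],[-6,0,-1],[-6.5,0,-5],[-6.5,0,-9.5],[-6.5,0,-13.5],[-5,0,-15.2],[-3,0,-15.2],[-1.5,0,-15.2],[-1,0,-15.2],[-1,0,-15.2]],"spin":[0,0,0,0,0,0,0,0,0,0,0]}'
python3 -c "
from h import *
go([.643,-.1765,.0985])"
```

```text
time_s: 26.35
position: [0.6434, -0.1763, 0.1077]
eef_rot: [0.704, 0.062, -0.704, 0.062]
wrist_force: [-0.1, -0.5, 0.1]
gripper_width: 0.0004
t 26.35 tcp [ 0.6434 -0.1763  0.1077] jaw yaw -80.0 toolx [ 0. -0. -1.] q7 -1.2 -> dp [0.92 0.01 0.04] spin 0
```

```bash
python3 -m handwheel '{"dp":[[0.2,0,0],[0.4,0,0],[0.6,0,0],[0.8,0,0],[0.95,0,0],[1.05,0,0],[1.05,0,0],[1.05,0,0]],"spin":[0,0,0,0,0,0,0,0]}'
python3 -c "
from h import *
go([.643,-.1765,.0985])"
```

```text
time_s: 27.35
position: [0.6448, -0.1765, 0.0993]
eef_rot: [0.706, 0.061, -0.703, 0.062]
wrist_force: [-1.7, -0.1, 9.0]
gripper_width: 0.0004
t 27.35 tcp [ 0.6448 -0.1765  0.0993] jaw yaw -80.0 toolx [ 0.004 -0.001 -1.   ] q7 -1.21 -> dp [ 0.08 -0.03  0.18] spin 0
```

```bash
python3 -m handwheel '{"dp":[[0.1,0,0],[0.2,0,0],[0.25,0,0],[0.25,0,0],[0.25,0,0]],"spin":[0,0,0,0,0]}'
python3 -m handwheel '{"dp":[[-1.5,0,0],[-4,0,0],[-6,0,1],[-6,0,5],[-6,0,9.5],[-6,0,13.5],[-4,0,15.2],[-2,0,15.2],[-0.7,0,15.2],[0,0,15.2],[0.1,0,15.2],[0.1,0,15.2]],"spin":[0,0,0,0,0,0,0,0,0,0,0,0]}'
python3 -c "
from h import *
go([.4936,-.2025,.0985])"
```

```text
time_s: 27.98
position: [0.6448, -0.1765, 0.0992]
eef_rot: [0.706, 0.061, -0.703, 0.062]
wrist_force: [-5.2, 2.1, 22.7]
gripper_width: 0.0006
time_s: 29.48
position: [0.4932, -0.2028, 0.0988]
eef_rot: [0.705, 0.061, -0.704, 0.062]
wrist_force: [-12.3, 4.2, 48.2]
gripper_width: 0.0002
t 29.48 tcp [ 0.4932 -0.2028  0.0988] jaw yaw -80.0 toolx [ 0.    -0.001 -1.   ] q7 -1.11 -> dp [ 0.03 -0.02 -0.04] spin 0
```

```bash
python3 -m handwheel '{"dp":[[-2,0,0],[-6,0,0],[-10,0,-1],[-14,0,-4],[-17,0,-7],[-17,0,-7.5],[-17,0,-7.5],[-17,0,-7.5]],"spin":[0,0,0,0,0,0,0,0]}'
python3 - <<'E'
from h import *
s=cams.snapshot("wrist"); c=s["color"]
hsv=cv2.cvtColor(c,cv2.COLOR_BGR2HSV); n,l,q,ce=cv2.connectedComponentsWithStats(cv2.inRange(hsv,(3,120,80),(20,255,255)))
for i in range(1,n):
    if q[i,4]>150: print(q[i].tolist(),ce[i].round(1),atz(s,ce[i],.099,True).round(4))
a=c[70:330,180:480]; b=cams.snapshot("scene")["color"][150:270,210:348]
cv2.imwrite("pics/fin.png",np.hstack([cv2.resize(a,(400,347),interpolation=2),cv2.resize(b,(399,347),interpolation=2)]))
st=sensors.get_state(); print(st["time_s"],st["position"],st["wrist_force"])
E
```

```text
time_s: 30.48
position: [0.5657, -0.1899, 0.262]
eef_rot: [-0.703, -0.062, 0.706, -0.061]
wrist_force: [0.5, -0.1, -0.1]
gripper_width: 0.0008
[362, 31, 82, 30, 1560] [402.8  45.5] [ 0.7418 -0.2388]
[306, 121, 26, 27, 546] [318.5 134.2] [ 0.6428 -0.1768]
30.575 [ 0.56621315 -0.18987972  0.26250054] [0.05019873 0.21720408 0.26212951]
```

View pics/fin.png

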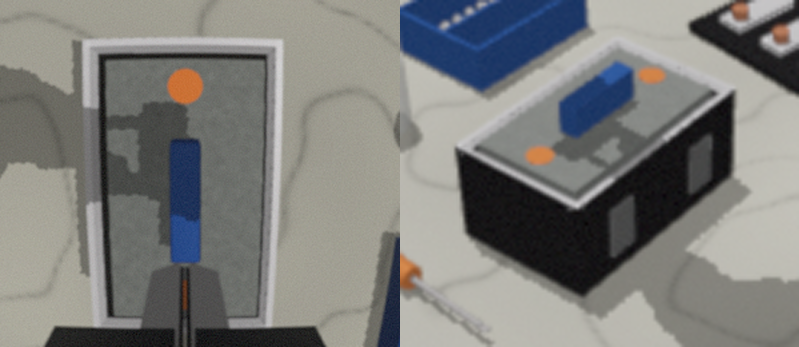

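The last views show the cover flush with the rim all round: the right-hand crop shows it level with both dots, and the left crop shows even gaps. The gripper is clear at z = 0.26.

```bash
python3 -c "
from bench import workorder; print(workorder.hand_in())"
```

```text
the job is handed in; nothing more can be done
None
```

The drive housing is closed up and the job is handed in at about 31 s on the robot's clock; the hand-in itself reports no verdict.

- **Sleeve:** I lowered it over the shaft and let go with no contact force felt. Afterwards the camera showed its ring concentric with the shaft tip and upright.
- **Cover placed:** I released it on the raised clips. The dots gave a centre of (0.568, -0.190), within about 1.5 mm of the housing's estimated centre.
- **Cover pressed:** I pressed at -x, then +x, then -x again. The fingertips stopped at 98.8 mm with 48 N at the -x end and 99.2 mm with 23 N at the +x end, against a rim height of 99 mm.
- **Final look:** The cover is flush with the rim with even gaps, and the gripper is clear with no wrist force. In the last picture only the +x dot could be measured by wrist camera, because the fingers hid the other.

The first press at the +x end showed only 9 N, so I pushed it 2.5 mm further to be sure it was home. No check failed. The bystanders were never touched, though I did not measure their positions again at the end.

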